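# Clip the tape roll onto its spindle

## Robot

A 6-joint arm with a two-finger parallel gripper is mounted at the origin on a cart in front of the work surface, level with it; the furniture and walls round the work are solid. World frame = base frame: x ahead of the robot, y to its left, z up, the work surface at z = 0. Lengths are in m, angles in degrees, forces in N, time in s.
With the tool pointing down it reaches from about 0.3 to 0.75 m from the base axis. Payload 8.5 kg.
Tool frame: the origin (TCP) lies on the centre line of the jaws, within the pads' length; the fingertips stand 11 mm ahead of it and the grasp point (between the pads) lies 8 mm behind it; z points along the fingers, y is the line along which they close (so a half turn about z gives the same grasp; the last joint's range is limited). The gripper opens to 85 mm and grips with 20 to 120 N. Pads are 22 mm wide; open, the fingers measure 114 mm over their backs; the gripper's body (76 mm by 85 mm) begins 54 mm behind the grasp point. The pads swing forward as they close: fully open they stand 13 mm farther back than shut.
Start: joints at [-84.07, 21.807, 74.336, -0, 83.858, -12.336], TCP at [0.172, -0.522, 0.242] pointing down, gripper open.
Joint ranges: [-178.18, 178.18], [-50.72, 133.34], [12.68, 142.11], [-81.47, 261.47], [9.98, 163.14], [-165.26, 165.26]. Speed limits (degrees/s): [136.94, 136.94, 180, 180, 180, 180].

## Interface

Orientations are given as a 3x3 rotation matrix whose columns are the frame's x, y, z axes.
In Python, from rig import env gives the robot as it stands.
- The arm moves only by the tool jog_arm, called after ">>>" as name([rows], argument=value, ...), one row to a line, values as JSON. Schema: {"type":"object","properties":{"rows":{"type":"array","items":{"type":"array","prefixItems":[{"type":"array","items":{"type":"number"},"minItems":3,"maxItems":3},{"type":"number"},{"type":"number"}],"minItems":3,"maxItems":3},"minItems":1,"maxItems":10},"grip_force":{"type":"number"},"only":{"type":"string"},"quiet":{"type":"boolean"},"lines":{"type":"string"}},"required":["rows"],"additionalProperties":false}. rows is a list of rows, 1 to 10 of them, each written [[dx, dy, dz], turn, opening]: dx, dy, dz in m, then a turn about the tool's z in degrees, then the finger opening in m; each row shifts and turns the commanded pose from where the row before left it, along the tool's axes as they then stand; what a row does not reach is not made up. A row lasts 1/10 s, in which the tool goes at most 0.05 m and 8.59 degrees, less where a joint would pass 70% of its speed; a pose out of reach is approached as far as the arm can. The fingers move at their own pace and stop on an object; grip_force is the grip in N (left out, the last holds). Time passes only in rows, so rows that do not move let the fingers close. The tool returns the time, the measured TCP pose, the force, the opening and the grip force at its end. only (a regular expression) keeps the lines of the reply that match it, lines (a string "A,B") keeps lines A to B, and quiet returns only ok. Input that does not fit is refused with a message, and nothing moves.
- env.observe(): the state, without advancing time (a new reading comes with each control period).
- env.get_image(name): name is "scene" or "top" or "wrist"; returns a dict with "pixels" (384x512x3 uint8, red, green, blue), "K" (3x3 intrinsics, pixels), "distortion" ([k1, k2, p1, p2, k3] as OpenCV has them; the pictures are not rectified), "extrinsics" (4x4, takes a point from world to camera coordinates). Camera axes: x right, y down, z forward; pixel columns grow to the right and rows downward; lengths in m; the calibration is good to about 2 mm. A picture is of the moment at which its call begins. There is no depth.
- env.close_job(): hands the job in; it is judged then, once.
The state is a dict: "time_s": time; "q": joint angles; "qvel": joint speeds; "joint_efforts": joint torques, N m; "position": TCP position; "tool_rot": TCP orientation; "ft_force": force on the tool from outside, world axes, zero at the start; "wrist_torque": the same for the moment, N m; "grip_width": finger opening in m; "gripper_force": force on a finger pad.
Only numpy, scipy, OpenCV 4.12 (cv2) and the standard library are available. Lean on these libraries where they do the work, as an engineer would, in place of code of your own. Each camera call takes 0.05 s, during which the arm holds its last target. There are 200 camera calls.

## Task

Lock the tape roll on its stand: take the smaller of the two spring clips and press it down, mouth first and square to the spindle, into the groove near the spindle's free end until it has snapped fully home round the shaft. Let go, leaving it seated there with its tab pointing up, and leave the larger clip standing where it is.

Things in the scene. Friction and masses are not known exactly. Their poses are not given: they have to be found in the camera images.
- clip: the smaller, sprung clip: steel omega, mouth down, black tab on top; 34 wide (x), 16 thick (y), 64 high; 64 g. Origin: underside centre, z up. Tab 14 (x) by 16 (y), 35 to 63 mm up: pinch it across x. Steel shoulders 30 wide (x) top out at 35. Eye for the shaft: 18 across, centre 20.5 up. Mouth 25 wide narrows to a 12 gap 13 up, which springs open and snaps shut when pressed on with 5 to 8 N.
- large_clip: the larger clip, of the same shape but 1.4 times as big (47 wide in x, 20 thick in y, 90 high), rigid and too big for the groove; a bystander to be left standing. Origin: centre of its underside; axes as for the smaller clip. The two clips may stand in either place.
- stand: fixed bench stand: base plate 100 x 130 x 12, upright at its +y end, level steel spindle of 31 diameter along its y, centre line 85 mm above the table, free end at y = -34 mm. The tape roll (104 diameter) is on the spindle from y = +26 to +51, its top 137 mm above the table. Origin: on the table under the spindle, z up.
- groove (a point): middle of the groove, on the spindle's centre line, 85 mm above the table, 4 mm from the stand's origin toward the free end; axes as the stand's, y along the spindle toward the roll. Groove 30 long in y between two bevelled collars of 31 diameter; floor 18 diameter. A seated clip has its eye's centre here (origin 20.5 mm below) and its x across the spindle, either way round.

How it is judged (in metres and radians):
At the end, for the whole second after the job is handed in: The smaller clip is at rest round the groove: origin 20.5 mm below the groove's centre (within 5 mm), within 10 mm across and 12 mm along the spindle, its y axis within 23 degrees of the spindle and its tab within 23 degrees of upright. The larger clip stands where it was (z of clip in the frame of groove between -0.0255 and -0.0155 m and x of clip in the frame of groove between -0.01 and 0.01 m and y of clip in the frame of groove between -0.012 and 0.012 m and angle between the y axis of clip and the y axis of groove, either way round below 0.4 rad and angle between clip's own z axis and vertical below 0.4 rad and linear speed of clip below 0.03 m/s and angle between large_clip's own z axis and vertical below 0.2 rad); the robot touches nothing.
It fails at once if the larger clip is moved more than 20 mm (distance of large_clip from where it was at the start of the episode above 0.02 m).
It also fails if it takes over 32 s, if anything falls off the work surface, if the arm or the gripper's body presses on something with over 40 N, if the wrist force passes 120 N, or if a joint passes its speed limit or range.

## Working session

There is one attempt and no reset: what is moved stays moved. The work goes in short steps, Python scripts to look and compute and a tool call to move; the robot and the scene stay as the last step left them, time stands still between calls to the robot, and variables do not carry over. Pictures are saved under pics/ and viewed, at most 10 in all, crops included, and the job is handed in when it is done.

```bash
ls; mkdir -p pics
```

Run:
```python
from rig import env
import cv2
for n in("scene","top"):
    d=env.get_image(n);cv2.imwrite(f"pics/{n}0.png",d["pixels"][:,:,::-1]);print(n,d["K"],d["distortion"],d["extrinsics"])
s=env.observe();print(s["time_s"],s["position"],s["tool_rot"])
```

```text
pics
rig.py
scene [[379.04069635   0.         263.94544799]
 [  0.         379.04069635 187.76378398]
 [  0.           0.           1.        ]] [-0.05829168  0.          0.          0.          0.        ] [[ 0.90366852 -0.4281531   0.00825348 -0.54084426]
 [-0.27434781 -0.59362759 -0.75653128  0.08539338]
 [ 0.3288107   0.68138918 -0.65390543  0.86688014]
 [ 0.          0.          0.          1.        ]]
top [[405.00357565   0.         249.38332663]
 [  0.         405.00357565 193.96442908]
 [  0.           0.           1.        ]] [-0.10416106  0.          0.          0.          0.        ] [[-0.02020052 -0.99851425 -0.0506086  -0.12818763]
 [-0.98233733  0.02924064 -0.18481982  0.53637163]
 [ 0.18602505  0.04598126 -0.98146849  0.83693007]
 [ 0.          0.          0.          1.        ]]
0.1 [ 0.17235829 -0.52204877  0.24180009] [[ 9.49614717e-01  3.13419633e-01 -1.50482871e-04]
 [ 3.13419579e-01 -9.49613969e-01  1.21578079e-03]
 [ 2.38148933e-04 -1.20168761e-03 -9.99999250e-01]]
```

View pics/scene0.png

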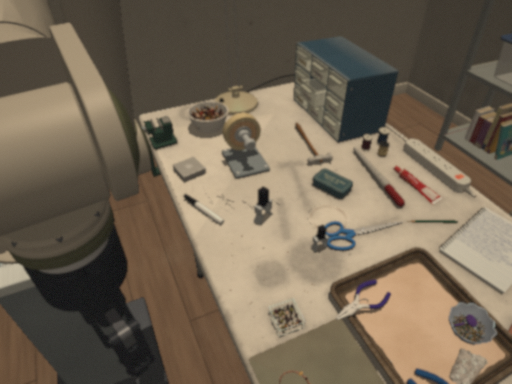

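View pics/top0.png

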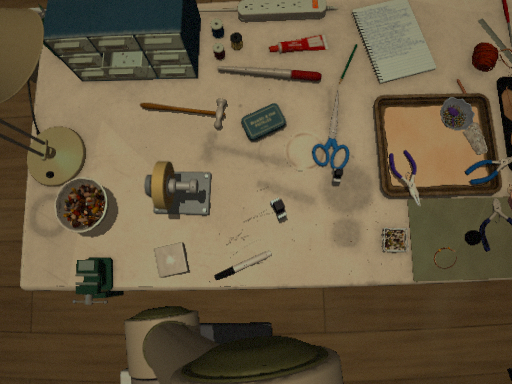

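The top view shows the stand at about (183,192), with clips at (279,210) and (337,176). In the scene view the clips are at (263,200) and (320,237). The one by the scissors looks smaller. I'll enlarge both views.

Run:
```python
import cv2,numpy as np
t=cv2.imread("pics/top0.png");s=cv2.imread("pics/scene0.png")
def c(i,x,y,w,h):  # scale 8
    return cv2.resize(i[y:y+h,x:x+w],None,fx=7,fy=7,interpolation=cv2.INTER_CUBIC)
# 800x560: tiles
a=np.hstack([c(t,262,192,36,40),c(t,320,156,36,40),c(s,300,215,42,40)])
b=np.hstack([c(t,142,158,72,42)[:, :504],c(s,246,180,42,42)])
b=cv2.copyMakeBorder(b,0,0,0,a.shape[1]-b.shape[1],cv2.BORDER_CONSTANT)
o=np.vstack([a,b]);print(o.shape);cv2.imwrite("pics/crop1.png",o)
o=np.hstack([cv2.resize(t[155:225,138:218],None,fx=5,fy=5,interpolation=2),cv2.resize(s[105:185,215:275],None,fx=5,fy=5,interpolation=2)[:350]])
cv2.imwrite("pics/crop2.png",o);print(o.shape)
```

```text
(574, 798, 3)
(350, 700, 3)
```

View pics/crop1.png

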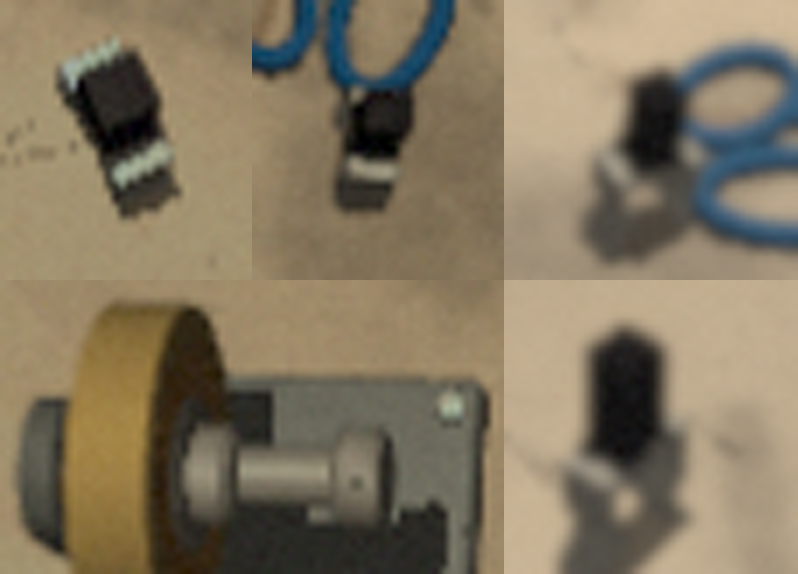

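View pics/crop2.png

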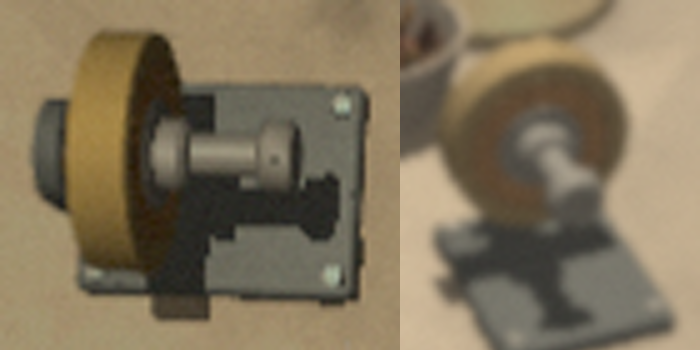

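Crop 1 shows the small clip by the scissors, with its tab top centred at about (339.4,172.1) in the top view and its shoulder stripe running (333.7,180)–(340.5,181). The groove is centred at about (182.6,186) in the top view, and the base plate corners are at (211.6,172.6), (210,214.6) and (153.6,214).

Create h.py:
```python
import numpy as np,cv2
from rig import env
def ray(cam,px,z):
    "pixel -> world point on plane z"
    K,D,E=map(np.array,(cam["K"],cam["distortion"],cam["extrinsics"]))
    p=cv2.undistortPoints(np.array([[px]],float),K,D)[0,0]
    d=E[:3,:3].T@np.r_[p,1];c=-E[:3,:3].T@E[:3,3]
    return c+d*(z-c[2])/d[2]
def proj(cam,P):
    K,D,E=map(np.array,(cam["K"],cam["distortion"],cam["extrinsics"]))
    return cv2.projectPoints(np.array(P,float),cv2.Rodrigues(E[:3,:3])[0],E[:3,3],K,D)[0][:,0]
```

Run:
```python
from h import *
np.set_printoptions(precision=4,suppress=True)
t=env.get_image("top");s=env.get_image("scene")
print("clip top",ray(t,(339.4,172.1),.063),"scene",ray(s,(322,227),.063))
a,b=ray(t,(333.7,180),.03),ray(t,(340.5,181),.03);print("shoulder",a,b)
print("large",ray(t,(262+119/7,192+85/7),.09), ray(s,(246+(625-504)/7,180+(350-280)/7),.088))
print("groove",ray(t,(182.6,186),.085+.009),"end",ray(t,(198,186),.085))
print("collars",ray(t,(172.5,185.4),.1),ray(t,(194,186.2),.1))
for p in((211.6,172.6),(210,214.6),(153.6,214)):print("plate",ray(t,p,.012))
print("scene free end",ray(s,(215+(575-400)/5,105+200/5),.085))
```

```text
clip top [ 0.572 -0.337  0.063] scene [ 0.5712 -0.3373  0.063 ]
shoulder [ 0.5622 -0.3292  0.03  ] [ 0.5595 -0.3441  0.03  ]
large [ 0.5017 -0.2041  0.09  ] [ 0.4981 -0.2068  0.088 ]
groove [ 0.5452 -0.0041  0.094 ] end [ 0.5461 -0.0351  0.085 ]
collars [0.5459 0.016  0.1   ] [ 0.5427 -0.0294  0.1   ]
plate [ 0.5923 -0.0537  0.012 ]
plate [ 0.4948 -0.0498  0.012 ]
plate [0.4994 0.0806 0.012 ]
scene free end [ 0.5434 -0.0314  0.085 ]
```

The estimates from the two views agree:

| Item | x (m) | y (m) | yaw |
|---|---|---|---|
| Small clip | 0.572 | -0.337 | about -10° |
| Groove | 0.545 | -0.005 | about -2.2° |

I'll turn the tool first.

Add to h.py:
```python
def togo(x,y,z,yaw):
    "remaining shift in tool axes (before/after the turn) and turn about tool z; yaw = wanted world angle of tool y"
    s=env.observe();R=np.array(s["tool_rot"]);d=np.array([x,y,z])-s["position"]
    a=np.degrees(np.arctan2(R[1,1],R[0,1]));turn=-((yaw-a+180)%360-180)
    c,n=np.cos(np.radians(turn)),np.sin(np.radians(turn))
    R2=R@np.array([[c,-n,0],[n,c,0],[0,0,1]])
    print("t",round(s["time_s"],2),"turn",turn.round(2),"now",(R.T@d).round(4),"after turn",(R2.T@d).round(4),"pos",np.round(s["position"],4),"F",np.round(s["ft_force"],1),"w",s["grip_width"])
```

```text
(no output)
```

>>> jog_arm([
  [[0,0,0],-7.66,0.085],
  [[0,0,0],-7.66,0.085],
  [[0,0,0],-7.66,0.085],
  [[0,0,0],-7.66,0.085],
  [[0,0,0],-7.66,0.085],
  [[0,0,0],-7.66,0.085],
  [[0,0,0],-7.66,0.085],
  [[0,0,0],-7.66,0.085],
], grip_force=80)

```text
time_s: 1.0
position: [0.1724, -0.5222, 0.2421]
tool_rot: [[0.176, 0.984, -0.0], [0.984, -0.176, 0.0], [0.0, -0.0, -1.0]]
ft_force: [-0.1, -0.6, 0.1]
grip_width: 0.085
gripper_force: 0.0
```

```bash
python3 -c "from h import *;togo(.572,-.337,.16,-10.4)"
```

```text
t 1.0 turn 0.26 now [0.2526 0.3608 0.0822] after turn [0.2542 0.3596 0.0822] pos [ 0.1724 -0.5222  0.2421] F [-0.1 -0.6  0.1] w 0.08499593174538868
```

>>> jog_arm([
  [[0.0253,0.036,0.008],0,0.085],
  [[0.0253,0.036,0.008],0,0.085],
  [[0.0253,0.036,0.008],0,0.085],
  [[0.0253,0.036,0.008],0,0.085],
  [[0.0253,0.036,0.008],0,0.085],
  [[0.0253,0.036,0.008],0,0.085],
  [[0.0253,0.036,0.008],0,0.085],
  [[0.0253,0.036,0.008],0,0.085],
  [[0.0253,0.036,0.008],0,0.085],
  [[0.0253,0.036,0.008],0,0.085],
])

```text
time_s: 2.0
position: [0.5738, -0.3377, 0.1618]
tool_rot: [[0.181, 0.983, -0.0], [0.983, -0.181, 0.0], [0.0, -0.0, -1.0]]
ft_force: [0.4, -1.2, 0.4]
grip_width: 0.0853
gripper_force: 0.0
```

>>> jog_arm([
  [[0,0,0],0,0.085],
  [[0,0,0],0,0.085],
], quiet=true)

```text
ok
```

Run:
```python
from h import *
togo(.572,-.337,.049,-10.4)
w=env.get_image("wrist");im=w["pixels"][:,:,::-1].copy()
c,n=np.cos(np.radians(-10.4)),np.sin(np.radians(-10.4))
P=[[.572+c*a-n*b,-.337+n*a+c*b,.063] for a,b in((-.007,-.008),(.007,-.008),(.007,.008),(-.007,.008))]
q=proj(w,P);print(q)
cv2.polylines(im,[np.int32(q.round())],True,(0,0,255),1)
cv2.imwrite("pics/w1.png",im)
```

```text
t 2.2 turn 0.04 now [ 0.001  -0.0007  0.1126] after turn [ 0.001  -0.0007  0.1126] pos [ 0.5727 -0.3381  0.1616] F [ 0.4 -0.3 -0.2] w 0.0851741293150686
[[241.01543658 203.64466409]
 [259.04966161 203.6675682 ]
 [259.21538065 183.86516783]
 [240.82509379 183.84263901]]
```

View pics/w1.png

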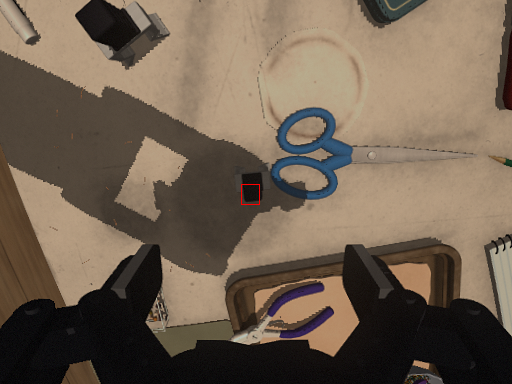

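The small clip's tab is at about (252,185), with the red outline of my prediction close to it. The large clip is far off at the upper left. I'll zoom in.

Run:
```python
import cv2
from h import *
w=env.get_image("wrist");im=w["pixels"][:,:,::-1]
cv2.imwrite("pics/w2.png",cv2.convertScaleAbs(cv2.resize(im[155:225,215:295],None,fx=8,fy=8,interpolation=2),alpha=2))
```

```text
(no output)
```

View pics/w2.png

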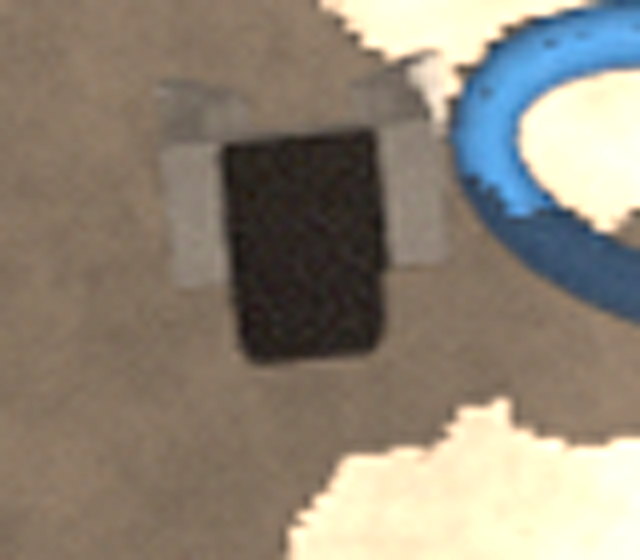

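The tab is about 3 px right of and above the prediction, so I'll use (0.574,-0.335). The edges are tilted about 4°, which gives a yaw of -6.4°.

```bash
python3 -c "from h import *;togo(.574,-.335,.050,-6.4)"
```

```text
t 2.3 turn -4.1 now [0.0048 0.0016 0.1125] after turn [0.0046 0.0019 0.1125] pos [ 0.5716 -0.3394  0.1625] F [-1.  -0.6  0.2] w 0.08484688759399393
```

>>> jog_arm([
  [[0.0017,0.0006,0.0],-3.95,0.085],
  [[0.0015,0,0.03],0,0.085],
  [[0,0,0.03],0,0.085],
  [[0,0,0.03],0,0.085],
  [[0,0,0.0215],0,0.085],
  [[0,0,0],0,0.085],
  [[0,0,0],0,0.085],
])

```text
time_s: 3.0
position: [0.573, -0.3367, 0.0519]
tool_rot: [[0.115, 0.993, 0.001], [0.993, -0.115, -0.001], [-0.001, 0.001, -1.0]]
ft_force: [0.6, -0.7, 0.8]
grip_width: 0.085
gripper_force: 0.0
```

```bash
python3 -c "from h import *;togo(.574,-.335,.050,-6.4)"
```

```text
t 3.0 turn -0.18 now [0.0018 0.0008 0.0019] after turn [0.0018 0.0008 0.0019] pos [ 0.573  -0.3367  0.0519] F [ 0.6 -0.7  0.8] w 0.0850362037623792
```

>>> jog_arm([
  [[0.0017,0.0008,0.0015],0,0.085],
  [[0,0,0],0,0.04],
  [[0,0,0],0,0.008],
  [[0,0,0],0,0.008],
  [[0,0,0],0,0.008],
  [[0,0,0],0,0.008],
  [[0,0,0],0,0.008],
  [[0,0,0],0,0.008],
], grip_force=80)

```text
time_s: 3.8
position: [0.5744, -0.3342, 0.0495]
tool_rot: [[0.113, 0.994, 0.0], [0.994, -0.113, -0.0], [-0.0, 0.0, -1.0]]
ft_force: [-0.8, 0.1, 2.4]
grip_width: 0.0124
gripper_force: 78.0
```

Run:
```python
from h import *
togo(.574,-.335,.050,-6.4)
w=env.get_image("wrist");cv2.imwrite("pics/w3.png",w["pixels"][:,:,::-1])
```

```text
t 3.8 turn -0.1 now [-0.0009 -0.0003 -0.0005] after turn [-0.0009 -0.0003 -0.0005] pos [ 0.5744 -0.3342  0.0495] F [-0.8  0.1  2.4] w 0.012381885292928128
```

View pics/w3.png

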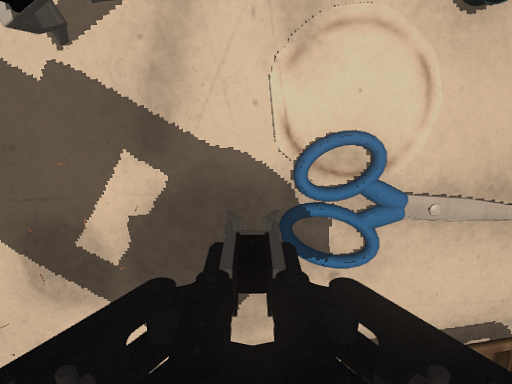

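The tab is held square between the pads at about (255,255). Now I'll lift and carry it.

>>> jog_arm([
  [[0,0,-0.02],0,0.008],
  [[0,0,-0.045],0,0.008],
  [[0,0,-0.045],0,0.008],
  [[0,0,-0.045],0,0.008],
  [[0,0,-0.035],0,0.008],
  [[0,0,-0.01],0,0.008],
  [[0,0,0],-4.3,0.008],
  [[0,0,0],0,0.008],
  [[0,0,0],0,0.008],
])

```text
time_s: 4.75
position: [0.5742, -0.334, 0.2478]
tool_rot: [[0.04, 0.999, -0.002], [0.999, -0.04, 0.002], [0.002, -0.002, -1.0]]
ft_force: [1.1, -0.2, -1.0]
grip_width: 0.0125
gripper_force: 78.0
```

```bash
python3 -c "from h import *;togo(.5445,-.005,.25,-2.2)"
```

```text
t 4.75 turn -0.11 now [ 0.3275 -0.0429 -0.0016] after turn [ 0.3276 -0.0423 -0.0016] pos [ 0.5742 -0.334   0.2478] F [ 1.1 -0.2 -1. ] w 0.012450193643766315
```

>>> jog_arm([
  [[0.02,-0.003,0],0,0.008],
  [[0.04,-0.005,0],0,0.008],
  [[0.04,-0.005,0],0,0.008],
  [[0.04,-0.005,0],0,0.008],
  [[0.04,-0.005,0],0,0.008],
  [[0.04,-0.005,0],0,0.008],
  [[0.04,-0.005,0],0,0.008],
  [[0.04,-0.005,0],0,0.008],
  [[0.02,-0.003,0],0,0.008],
  [[0.0075,-0.0015,0],0,0.008],
])

```text
time_s: 5.75
position: [0.544, -0.0033, 0.2488]
tool_rot: [[0.037, 0.999, -0.001], [0.999, -0.037, 0.0], [0.0, -0.001, -1.0]]
ft_force: [-0.6, 1.3, -1.1]
grip_width: 0.0125
gripper_force: 78.1
```

>>> jog_arm([
  [[0,0,0.03],0,0.008],
  [[0,0,0.03],0,0.008],
  [[0,0,0.01],0,0.008],
  [[0,0,0],0,0.008],
  [[0,0,0],0,0.008],
], quiet=true)

```text
ok
```

Run:
```python
from h import *
togo(.5445,-.005,.114,-2.2)
w=env.get_image("wrist");im=w["pixels"][:,:,::-1]
t=env.get_image("top")["pixels"][:,:,::-1];s=env.get_image("scene")["pixels"][:,:,::-1]
o=np.hstack([cv2.resize(im,(400,300)),np.vstack([cv2.resize(s[85:185,200:300],(300,300),interpolation=2)])])
o2=cv2.resize(t[140:230,110:250],(700,290*1),interpolation=2)
cv2.imwrite("pics/p1.png",np.vstack([o,o2]))
cv2.imwrite("pics/w_raw.png",im)
```

```text
t 6.25 turn -0.06 now [ 0.0008 -0.0007  0.0663] after turn [ 0.0008 -0.0007  0.0663] pos [ 0.5451 -0.0058  0.1803] F [-0.1  0.1 -0.3] w 0.01240177043086757
```

View pics/p1.png

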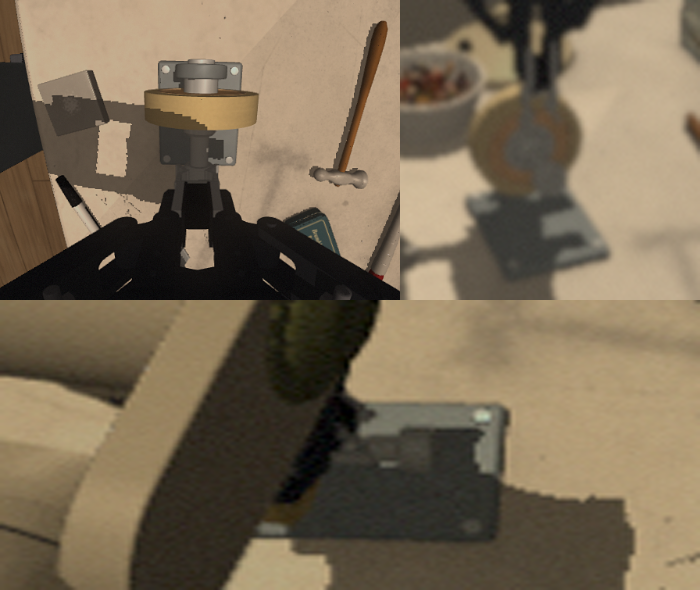

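The clip hangs above the groove, with the spindle at about column 198 and the clip at about 200 in the wrist tile. I'll check the lateral alignment in an enlarged wrist crop.

Run:
```python
from h import *
im=cv2.imread("pics/w_raw.png")
cv2.imwrite("pics/w4.png",cv2.convertScaleAbs(cv2.resize(im[150:290,190:320],None,fx=4.2,fy=4.2,interpolation=2),alpha=1.8))
w=env.get_image("wrist");c,n=np.cos(np.radians(-2.2)),np.sin(np.radians(-2.2))
for b in(-.030,-.015,0,.015,.025):
  p=np.array([.5445-n*b,-.005+c*b,.085]);e=np.array([c,n,0])*.0155
  print(b,((proj(w,[p-e,p,p+e])-[190,150])*4.2).round(0).tolist())
```

```text
-0.03 [[169.0, 343.0], [252.0, 343.0], [334.0, 342.0]]
-0.015 [[167.0, 268.0], [251.0, 268.0], [336.0, 268.0]]
0 [[166.0, 191.0], [251.0, 191.0], [337.0, 191.0]]
0.015 [[164.0, 111.0], [251.0, 111.0], [338.0, 111.0]]
0.025 [[163.0, 56.0], [251.0, 56.0], [339.0, 56.0]]
```

View pics/w4.png

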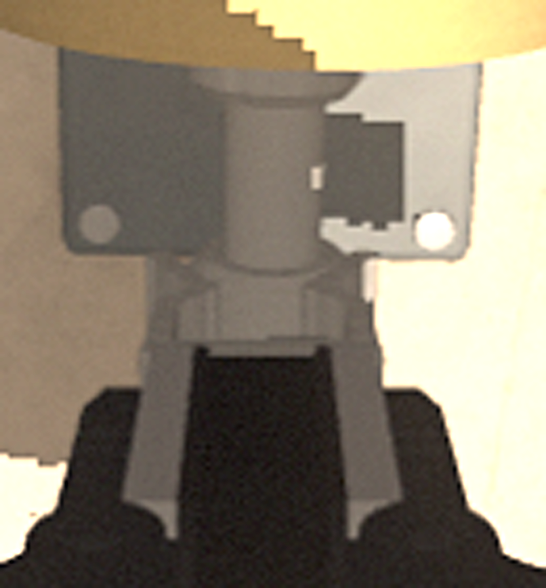

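The groove floor spans columns 225–325, centre 275, against a predicted 251. The clip's tab is centred at about 265. I'll compare that with where the tool axis projects, to separate camera bias from real offset.

Run:
```python
from h import *
w=env.get_image("wrist");s=env.observe();R=np.array(s["tool_rot"]);p=np.array(s["position"])
print(p.round(4))
for h in(0,.02,.035,.063): # height above clip underside, front(+tool x)/back faces
  for tx in(-.008,.008):
    P=[p+R@np.array([tx,ty,.0495-h]) for ty in(-.015,-.007,0,.007,.015)]
    print(h,tx,((proj(w,P)-[190,150])*4.2).round(0).tolist())
```

```text
[ 0.5448 -0.0054  0.1802]
0 -0.008 [[154.0, 341.0], [207.0, 341.0], [254.0, 341.0], [301.0, 341.0], [354.0, 340.0]]
0 0.008 [[151.0, 240.0], [206.0, 241.0], [254.0, 241.0], [302.0, 240.0], [356.0, 240.0]]
0.02 -0.008 [[143.0, 402.0], [202.0, 403.0], [253.0, 403.0], [305.0, 403.0], [364.0, 402.0]]
0.02 0.008 [[140.0, 293.0], [200.0, 293.0], [253.0, 293.0], [306.0, 293.0], [367.0, 293.0]]
0.035 -0.008 [[133.0, 458.0], [197.0, 458.0], [253.0, 458.0], [309.0, 458.0], [373.0, 458.0]]
0.035 0.008 [[129.0, 341.0], [195.0, 341.0], [253.0, 341.0], [311.0, 341.0], [377.0, 341.0]]
0.063 -0.008 [[110.0, 592.0], [186.0, 592.0], [252.0, 592.0], [319.0, 592.0], [395.0, 592.0]]
0.063 0.008 [[104.0, 458.0], [183.0, 458.0], [252.0, 458.0], [321.0, 458.0], [400.0, 458.0]]
```

The clip in view is biased by +8 px and the spindle by +24 px. The true offset is therefore about +2.9 mm in x and +2 mm in y. My new target is (0.547,-0.003), and I'll descend while watching the force.

```bash
python3 -c "from h import *;togo(.547,-.003,.135,-2.2)"
```

```text
t 6.5 turn -0.01 now [0.0025 0.002  0.0452] after turn [0.0025 0.002  0.0452] pos [ 0.5448 -0.0054  0.1802] F [-0.3  0.3 -0.6] w 0.012385069297560369
```

>>> jog_arm([
  [[0.0025,0.0022,0],0,0.008],
  [[0,0,0.015],0,0.008],
  [[0,0,0.015],0,0.008],
  [[0,0,0.008],0,0.008],
  [[0,0,0.005],0,0.008],
  [[0,0,0.001],0,0.008],
  [[0,0,0],0,0.008],
  [[0,0,0],0,0.008],
])

```text
time_s: 7.3
position: [0.5471, -0.0029, 0.1358]
tool_rot: [[0.038, 0.999, 0.001], [0.999, -0.038, -0.0], [-0.0, 0.001, -1.0]]
ft_force: [-0.3, 0.5, -0.3]
grip_width: 0.0126
gripper_force: 78.1
```

```bash
python3 -c "from h import *;togo(.547,-.003,.114,-2.2)"
```

```text
t 7.3 turn -0.0 now [-0.0001 -0.0001  0.0218] after turn [-0.0001 -0.0001  0.0218] pos [ 0.5471 -0.0029  0.1358] F [-0.3  0.5 -0.3] w 0.012583341519588611
```

There is no contact force with the mouth already below the collar tops, so the clip is inside the groove. Now I'll press.

>>> jog_arm([
  [[0,0,0.003],0,0.008],
  [[0,0,0.003],0,0.008],
  [[0,0,0],0,0.008],
  [[0,0,0],0,0.008],
])

```text
time_s: 7.7
position: [0.547, -0.0029, 0.1294]
tool_rot: [[0.039, 0.999, 0.001], [0.999, -0.039, -0.0], [-0.0, 0.001, -1.0]]
ft_force: [2.0, -0.4, -0.1]
grip_width: 0.0119
gripper_force: 78.3
```

>>> jog_arm([
  [[0,0,0.003],0,0.008],
  [[0,0,0.003],0,0.008],
  [[0,0,0.003],0,0.008],
  [[0,0,0],0,0.008],
  [[0,0,0],0,0.008],
])

```text
time_s: 8.2
position: [0.5465, -0.0028, 0.1197]
tool_rot: [[0.038, 0.999, -0.001], [0.999, -0.038, 0.0], [0.0, -0.001, -1.0]]
ft_force: [0.6, 0.3, -2.3]
grip_width: 0.0125
gripper_force: 78.0
```

>>> jog_arm([
  [[0,0,0.003],0,0.008],
  [[0,0,0.003],0,0.008],
  [[0,0,0],0,0.008],
  [[0,0,0],0,0.008],
])

```text
time_s: 8.6
position: [0.5468, -0.0028, 0.1141]
tool_rot: [[0.038, 0.999, -0.0], [0.999, -0.038, 0.0], [0.0, -0.0, -1.0]]
ft_force: [1.3, -0.2, -3.7]
grip_width: 0.0123
gripper_force: 78.0
```

The downward pull of -3.7 N indicates it has snapped over centre and still wants to go lower. I'll press slightly further.

>>> jog_arm([
  [[0,0,0.001],0,0.008],
  [[0,0,0.001],0,0.008],
  [[0,0,0],0,0.008],
  [[0,0,0],0,0.008],
])

```text
time_s: 9.0
position: [0.547, -0.0029, 0.1137]
tool_rot: [[0.038, 0.999, 0.001], [0.999, -0.038, -0.0], [-0.0, 0.002, -1.0]]
ft_force: [-2.8, -0.1, 9.6]
grip_width: 0.0121
gripper_force: 79.7
```

>>> jog_arm([
  [[0,0,0.001],0,0.008],
  [[0,0,0.001],0,0.008],
  [[0,0,0],0,0.008],
  [[0,0,0],0,0.008],
])

```text
time_s: 9.4
position: [0.547, -0.0029, 0.1135]
tool_rot: [[0.038, 0.999, 0.003], [0.999, -0.038, -0.001], [-0.001, 0.003, -1.0]]
ft_force: [-8.0, 1.2, 25.7]
grip_width: 0.0126
gripper_force: 81.9
```

It's at a hard stop at TCP z 0.1135, which matches the seated height. I'll relieve the load, release and retreat.

>>> jog_arm([
  [[0,0,-0.003],0,0.008],
  [[0,0,0],0,0.008],
  [[0,0,0],0,0.085],
  [[0,0,0],0,0.085],
  [[0,0,0],0,0.085],
  [[0,0,0],0,0.085],
  [[0,0,0],0,0.085],
  [[0,0,0],0,0.085],
])

```text
time_s: 10.2
position: [0.5468, -0.0028, 0.1133]
tool_rot: [[0.038, 0.999, -0.0], [0.999, -0.038, 0.0], [0.0, -0.0, -1.0]]
ft_force: [0.1, 0.1, -0.2]
grip_width: 0.0853
gripper_force: 0.0
```

>>> jog_arm([
  [[0,0,-0.02],0,0.085],
  [[0,0,-0.04],0,0.085],
  [[0,0,-0.04],0,0.085],
  [[0,0,-0.03],0,0.085],
  [[-0.04,0,0],0,0.085],
  [[-0.04,0,0],0,0.085],
  [[-0.04,0,0],0,0.085],
  [[0,0,0],0,0.085],
  [[0,0,0],0,0.085],
])

```text
time_s: 11.1
position: [0.542, -0.1233, 0.2431]
tool_rot: [[0.04, 0.999, -0.0], [0.999, -0.04, 0.0], [0.0, -0.0, -1.0]]
ft_force: [-0.1, 0.5, 0.8]
grip_width: 0.085
gripper_force: 0.0
```

Run:
```python
from h import *
w=env.get_image("wrist")["pixels"][:,:,::-1];t=env.get_image("top")["pixels"][:,:,::-1];s=env.get_image("scene")["pixels"][:,:,::-1]
a=np.hstack([cv2.resize(w,(400,300)),cv2.resize(s[100:220,200:320],(300,300),interpolation=2)])
cv2.imwrite("pics/f1.png",np.vstack([a,cv2.resize(t[140:230,130:300],(700,290),interpolation=2)]))
```

```text
(no output)
```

View pics/f1.png

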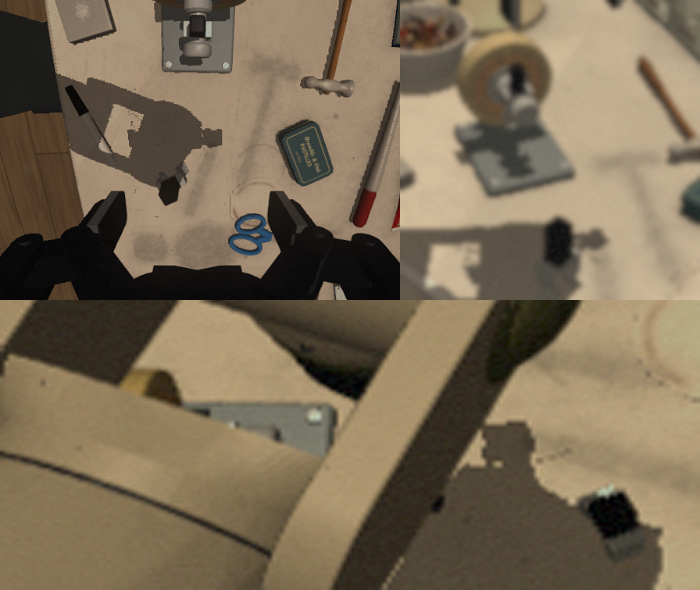

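The clip sits in the groove with its tab upright: wrist tile (197,25), scene tile (517,78). The large clip still stands where it was, and the gripper is clear. Handing in.

```bash
python3 -c "from rig import env;print(env.close_job())"
```

```text
the job is handed in; nothing more can be done
None
```

The smaller clip is pressed home in the spindle groove with its tab up and released, the larger clip still stands where it was, and the job was handed in at about 11 s; no verdict came back.

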